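Index the sample carousel to the orange-capped jar

TASK

On the sample changer, turn the carousel by one position, in whichever direction brings the jar with the orange cap in front of the reader window, then let go so that the carousel rests in its click stop. The orange-capped jar must stay standing in its cup all the while.

Things in the scene. Friction and masses are not known exactly. Their poses are not given: they have to be found in the camera images.
- carousel (a joint): Sample changer's carousel: aluminium disc, 236 mm diameter, top 48 mm above the bench, on a round white base; six jar cups on a 90 mm radius, 60 degrees apart. Turns about its vertical middle axis: rad, 0 at the start, positive anticlockwise from above. Click stops every 1.047 rad (60 degrees); turning takes up to 0.15 N m; let go within 20 degrees of a stop, it pulls itself in.
- grip_bar (a point): Black bar grip over the middle of the carousel, its highest part: 70 mm long, 18 mm wide, 42 mm tall, top 160 mm and underside 118 mm above the bench, on a post of 22 mm diameter. The point is on the turning axis, inside the bar, 143 mm above the bench. x along the bar's length, y across its width, z up; turns with the carousel.
- jar_orange: Glass jar with an orange cap, 32 mm diameter, 50 mm tall, 45 g, loose in a carousel cup (24 mm tall, 2 mm play), top 101 mm above the bench. It starts one position (60 degrees) left or right of the reader. The other five jars are alike, with white, green, black, grey and blue caps. Origin: centre of its underside, z up.
- reading_spot (a point): Fixed spot before the reader window, 90 mm from the turning axis, 51 mm above the bench, where the underside of the jar being read stands. The reader, fixed to the changer's base beside the disc, is a white block with a black band, 85 x 110 mm, 115 mm tall; window 48 mm beyond this spot, red stripe on top pointing at it. x points from the axis to the reader, z up.
Mind the look-alikes: they are no part of the job. Leave any pink or red look-alike of the jar_orange alone.

How it is judged (in metres and radians):
At the end, for the whole second after the job is handed in: The carousel is at rest one position (60 degrees, within 10) from where it started, and the orange-capped jar stands in its cup (upright within 10 degrees, not raised by more than 10 mm) within 18 mm of the reading spot, seen from above ((value of joint carousel between 0.873 and 1.221 rad or value of joint carousel between -1.221 and -0.873 rad) and horizontal distance between jar_orange and reading_spot below 0.018 m and z of jar_orange in the frame of reading_spot below 0.01 m and angle between jar_orange's own z axis and vertical below 0.175 rad and velocity of joint carousel between -0.05 and 0.05 rad/s); the robot touches nothing.
It fails at once if the orange-capped jar is lifted out of its cup or tipped over (z of jar_orange in the frame of reading_spot above 0.02 m or angle between jar_orange's own z axis and vertical above 0.5 rad).
It also fails if it takes over 29 s, if anything falls off the work surface, if the arm or the gripper's body presses on something with over 40 N, if the wrist force passes 120 N, or if a joint passes its speed limit or range.

ROBOT

A 6-joint arm with a two-finger parallel gripper is mounted at the origin on the work surface. World frame = base frame: x ahead of the robot, y to its left, z up, the work surface at z = 0. Lengths are in m, angles in degrees, forces in N, time in s.
With the tool pointing down it reaches from about 0.4 to 0.825 m from the base axis. Payload 7 kg.
Tool frame: the origin (TCP) lies between the finger pads; the fingertips stand 19 mm ahead of it and the grasp point (between the pads) is the TCP (r.finger_overhang is the distance from the TCP to the fingertips, in m); z points along the fingers, y is the direction in which the jaws open and shut (so a half turn about z gives the same grasp; the last joint's range is limited). The gripper opens to 88 mm and grips with 3 to 60 N. Pads are 19 mm wide; open, the fingers measure 130 mm over their backs; the gripper's body (78 mm by 193 mm) begins 47 mm behind the grasp point.
Start: joints at [89.846, 20.546, 0.682, 0, -70.136, -16.507], TCP at [0.194, 0.647, 0.221] pointing down, gripper open.
Joint ranges: [-176.03, 176.03], [-82.01, 121.73], [-58.28, 71.71], [-173.87, 95.51], [-174.79, -0.11], [-173.66, 173.66]. Speed limits (degrees/s): [136.94, 136.94, 172.46, 180, 180, 180].

INTERFACE

Orientations are given as [roll, pitch, yaw] about the fixed x, y, z axes, in that order (R = Rz(yaw) Ry(pitch) Rx(roll)).
In Python, from plant import r, optics gives the robot as it stands. The module is installed in compiled form; this text tells all that it offers.
- The arm moves only by the tool step_arm, never from a script. Its argument "increments" is a list of rows, each an object of numbers: "tx", "ty", "tz": the shift along the world's x, y, z in mm; "ax", "ay", "az": the turn, a rotation vector about the world's x, y, z in degrees; "claw": the gripper command: -1 is shut, 1 is fully open, values between are in proportion. In form: [{"tx": .., "ty": .., "tz": .., "ax": .., "ay": .., "az": .., "claw": ..}, ...]. A call has 1 to 12 rows; each row shifts and turns the commanded pose from where the row before left it; what a row does not reach is not made up. A row lasts 1/10 s, in which the tool goes at most 50 mm and 8.59 degrees, less where a joint would pass 70% of its speed; a pose out of reach is approached as far as the arm can. A call with a gripper value outside its range is refused whole. The fingers move at their own pace and stop on an object; "newtons" is the grip in N (left out, the last holds). Time passes only in rows, so rows that do not move let the fingers close. It gives the time, the measured TCP pose, the force and the opening at its end, in the units of the state.
- r.get_state(): the state, without advancing time (a new reading comes with each control period).
- optics.capture(name): name is "scene" or "top"; returns a dict with "image" (420x560x3 uint8, blue, green, red), "depth" (420x560 float32, m along the optical axis (not along the pixel's ray), 0 where there is no reading), "fx", "fy", "cx", "cy" (pixels), "R" (3x3) and "t" (3): a world point X has camera coordinates R X + t. Camera axes: x right, y down, z forward; pixel columns grow to the right and rows downward; lengths in m; the calibration is good to about 2 mm. A picture is of the moment at which its call begins.
- r.close_job(): hands the job in, once; it reports no verdict.
The state is a dict: "time_s": time; "joints": joint angles; "qd": joint speeds; "joint_torque": joint torques, N m; "tcp_pos": TCP position; "eef_rot": TCP orientation; "contact_force": force on the tool from outside, world axes, zero at the start; "moment": the same for the moment, N m; "gripper_width": finger opening in m.
Only numpy, scipy, OpenCV 4.12 (cv2) and the standard library are available. Lean on these libraries where they do the work, as an engineer would, in place of code of your own. Each camera call takes 0.05 s, during which the arm holds its last target. There are 200 camera calls.

## Working session

There is one attempt and no reset: what is moved stays moved. The work goes in short steps, Python scripts to look and compute and a tool call to move; the robot and the scene stay as the last step left them, time stands still between calls to the robot, and variables do not carry over. Pictures are saved under pics/ and viewed, about 8 in all and at most 12, crops included, and the job is handed in when it is done.

Besides the shell and the picture viewer there is one more tool, called after ">>>" by a JSON object that holds its "name" and its "arguments". step_arm: Moves the arm, as the interface text tells. Its arguments: {"type":"object","properties":{"increments":{"type":"array","items":{"type":"object","properties":{"tx":{"type":"number"},"ty":{"type":"number"},"tz":{"type":"number"},"ax":{"type":"number"},"ay":{"type":"number"},"az":{"type":"number"},"claw":{"type":"number"}}}},"newtons":{"type":"number"}},"required":["increments"]}

```bash
mkdir -p pics; python3 - <<'E'
from plant import r, optics
import cv2,numpy as np,pickle
s=r.get_state();print(s['time_s'],s['tcp_pos'],s['eef_rot'],s['gripper_width'])
d={}
for n in("scene","top"):
    c=optics.capture(n);d[n]=c;cv2.imwrite(f"pics/{n}0.png",c["image"]);print(n,c['fx'],c['R'],c['t'])
pickle.dump(d,open("c0.pkl","wb"))
E
```

```text
0.0 [0.19339174 0.64616601 0.22002608] [ 1.79904548e+02 -6.46133662e-03 -1.66676998e+01] 0.08738978533241269
scene 518.1439122479286 [[ 0.70445079  0.70973832  0.00453955]
 [ 0.59845395 -0.59053258 -0.54140941]
 [-0.38157825  0.38411299 -0.84074684]] [-0.49021175 -0.30013258  1.21524853]
top 386.6752805542248 [[ 7.26368091e-03 -9.99973597e-01  2.10361250e-04]
 [-9.98885603e-01 -7.26558818e-03 -4.66343583e-02]
 [ 4.66346554e-02  1.28610275e-04 -9.98912004e-01]] [0.05279479 0.65285122 0.71621228]
```

View pics/scene0.png

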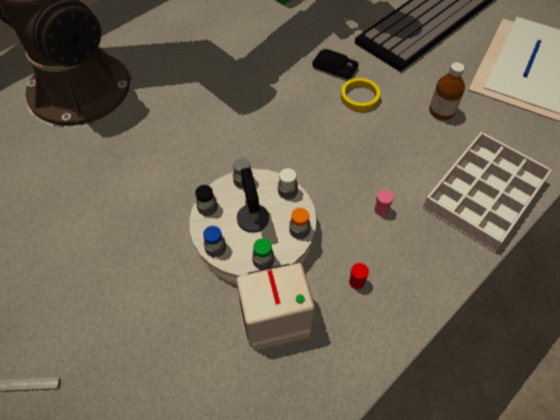

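View pics/top0.png

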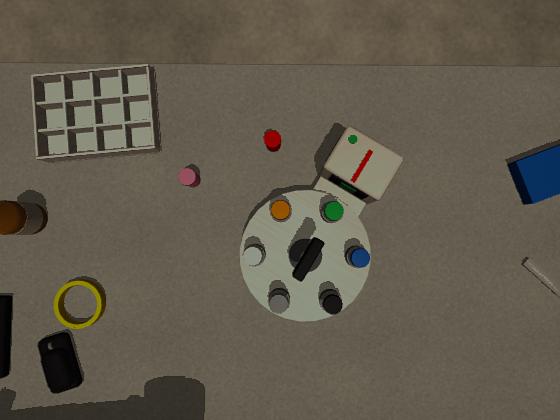

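The orange cap is at top (280,210), scene (300,217). Its look-alikes are the pink one at top (189,177), scene (384,202), and the red one at top (272,140), scene (359,275); both are off the disc. The green jar is now at the reader (top 333,211). Seen from above, orange is one stop anticlockwise of the reader, so the carousel should turn clockwise (−60°).

```bash
cat >h.py <<'E'
import numpy as np,cv2
def pts(c):
    v,u=np.mgrid[:420,:560];z=c['depth'];p=np.stack([(u-c['cx'])/c['fx']*z,(v-c['cy'])/c['fy']*z,z],-1)
    P=(p-c['t'])@c['R'];P[z==0]=np.nan;return P
def ray(c,u,v,h):
    d=c['R'].T@np.array([(u-c['cx'])/c['fx'],(v-c['cy'])/c['fy'],1]);o=-c['R'].T@c['t'];return o+d*(h-o[2])/d[2]
def cap(c,lo,hi,h=.101):  # largest hsv blob on the disc
    m=cv2.inRange(cv2.cvtColor(c['image'],cv2.COLOR_BGR2HSV),lo,hi)
    k=cv2.connectedComponentsWithStats(m);i=1+np.argmax(k[2][1:,4]);return k[3][i],k[2][i,4],ray(c,*k[3][i],h)
ORANGE=((8,150,120),(18,255,255))
E
python3 - <<'E'
import pickle,cv2,numpy as np;from h import *
d=pickle.load(open("c0.pkl","rb"))
for n,c in d.items():
    P=pts(c);dark=c['image'].max(2)<45
    near=(abs(P[...,0]-.62)<.3)
    print(n,'cap',cap(c,*ORANGE))
    o=cap(c,*ORANGE)[2]
    m=(P[...,2]>.153)&(P[...,2]<.168)&(np.hypot(P[...,0]-o[0],P[...,1]-o[1])<.15)
    k=cv2.connectedComponentsWithStats(m.astype(np.uint8));i=1+np.argmax(k[2][1:,4]);m=k[1]==i
    v,u=np.nonzero(m);q=np.array([ray(c,a,b,.160)[:2] for a,b in zip(u,v)])
    print(' bar px',u.mean(),v.mean(),'n',len(u),'z',np.median(P[m][:,2]),cv2.minAreaRect((q*1000).astype(np.float32)))
    # caps
    ms=(P[...,2]>.096)&(P[...,2]<.106)&(np.hypot(P[...,0]-q.mean(0)[0],P[...,1]-q.mean(0)[1])<.115)
    k=cv2.connectedComponentsWithStats(ms.astype(np.uint8))
    C=[]
    for i in range(1,k[0]):
        if k[2][i,4]>60:
            w=ray(c,*k[3][i],.101);print('  blob',k[3][i].round(),k[2][i,4],w.round(4));C.append(w)
    # red stripe
    hs=cv2.cvtColor(c['image'],cv2.COLOR_BGR2HSV);mr=((hs[...,0]<5)|(hs[...,0]>175))&(hs[...,1]>150)&(hs[...,2]>80)&(abs(P[...,2]-.115)<.012)
    v,u=np.nonzero(mr);qq=np.array([ray(c,a,b,.115)[:2] for a,b in zip(u,v)])
    if len(u):print('  stripe',len(u),cv2.minAreaRect((qq*1000).astype(np.float32)))
c=d['top'];cv2.imwrite('pics/crop.png',cv2.resize(c['image'][120:330,220:420],None,fx=2.8,fy=2.8))
E
```

```text
scene cap (array([299.88636364, 215.13636364]), np.int32(220), array([0.65745854, 0.06794228, 0.101     ]))
 bar px 249.30104712041884 184.41361256544502 n 382 z 0.15998570588657243 ((579.89990234375, 23.69525909423828), (18.02784538269043, 73.95552062988281), 59.22890853881836)
  blob [241. 164.] 166 [0.4994 0.0707 0.101 ]
  blob [287. 175.] 202 [0.5794 0.1142 0.101 ]
  blob [204. 191.] 218 [ 0.5001 -0.0191  0.101 ]
  blob [300. 215.] 239 [0.6569 0.068  0.101 ]
  blob [212. 233.] 253 [ 0.5775 -0.0653  0.101 ]
  blob [262. 246.] 260 [ 0.656  -0.0215  0.101 ]
  stripe 150 ((726.9697265625, -63.41572952270508), (6.843315124511719, 60.142635345458984), 59.02550506591797)
top cap (array([279.96153846, 209.5       ]), np.int32(260), array([0.65491488, 0.07043641, 0.101     ]))
 bar px 307.7436823104693 259.15162454873644 n 554 z 0.15987670826381678 ((576.9685668945312, 26.735031127929688), (18.099428176879883, 69.43394470214844), 59.20314407348633)
  blob [280. 209.] 276 [0.655  0.0705 0.101 ]
  blob [334. 211.] 281 [ 0.6539 -0.019   0.101 ]
  blob [252. 256.] 285 [0.5775 0.1162 0.101 ]
  blob [360. 258.] 289 [ 0.5758 -0.0631  0.101 ]
  blob [278. 303.] 292 [0.4998 0.0723 0.101 ]
  blob [332. 304.] 293 [ 0.4988 -0.0173  0.101 ]
  stripe 166 ((727.4443969726562, -63.06813049316406), (7.821444511413574, 59.418087005615234), 59.61726760864258)
```

View pics/crop.png

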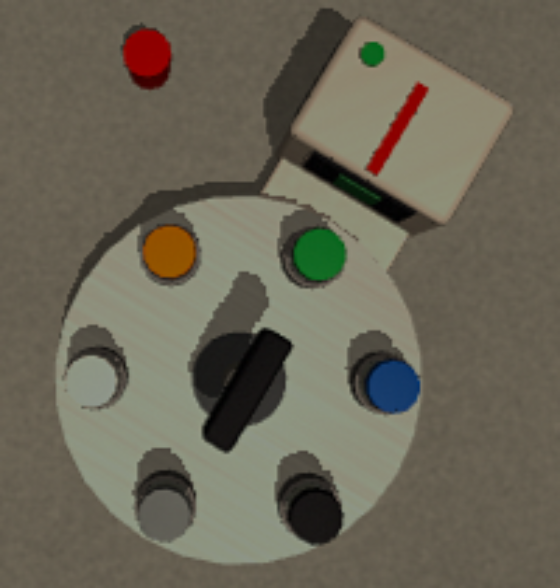

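The close crop confirms it: orange is on the disc at crop (169,252), one stop anticlockwise of the reader. The measurements from both views:

| Item | Value |
|---|---|
| Axis | (0.578, 0.0255) |
| Bar top height | 0.160 |
| Bar long axis | −30.7° |

The jaws need to go from 73.3° to 59.3°, a turn of −14°, and then −60° more for the carousel. I'm moving over now.

>>> {"name": "step_arm", "arguments": {"increments": [{"tx": 20,"ty": -32,"tz": 4,"az": -0.7},{"tx": 20,"ty": -32,"tz": 4,"az": -0.7},{"tx": 20,"ty": -32,"tz": 4,"az": -0.7},{"tx": 20,"ty": -32,"tz": 4,"az": -0.7},{"tx": 20,"ty": -32,"tz": 4,"az": -0.7},{"tx": 20,"ty": -32,"az": -0.7},{"tx": 20,"ty": -32,"az": -0.7},{"tx": 20,"ty": -32,"az": -0.7},{"tx": 20,"ty": -32,"az": -0.7},{"tx": 20,"ty": -32,"az": -0.7}]}}

```text
$.increments[0]: bad value
```

>>> {"name": "step_arm", "arguments": {"increments": [{"tx": 20,"ty": -33,"az": -0.7},{"tx": 20,"ty": -33,"az": -0.7},{"tx": 20,"ty": -33,"az": -0.7},{"tx": 20,"ty": -33,"az": -0.7},{"tx": 20,"ty": -33,"az": -0.7},{"tx": 20,"ty": -33,"az": -0.7},{"tx": 20,"ty": -33,"az": -0.7},{"tx": 20,"ty": -33,"az": -0.7},{"tx": 20,"ty": -33,"az": -0.7},{"tx": 4.6,"ty": -3.7,"az": -0.7},{},{}]}}

```text
$.increments[0]: bad value
```

```bash
python3 - <<'E'
from plant import r
s=r.get_state();print(s['time_s'],s['tcp_pos'],s['eef_rot'],s['joints'],s['contact_force'],s['gripper_width'])
E
```

```text
0.1 [0.19342519 0.64620836 0.22010698] [ 1.79912299e+02 -6.72965726e-03 -1.66670943e+01] [ 8.98449972e+01  2.05874181e+01  6.38702029e-01 -1.96426021e-02
 -7.01372819e+01 -1.65054089e+01] [-0.26404377 -0.68679159  0.67317849] 0.08747704225986377
```

Both calls were refused and the arm did not move. A row probably needs every field, so I'll try one full row.

>>> {"name": "step_arm", "arguments": {"increments": [{"tx": 20,"ty": -32,"tz": 4,"ax": 0,"ay": 0,"az": -0.7,"claw": 1}]}}

```text
time_s: 0.2
tcp_pos: [0.2121, 0.616, 0.2227]
eef_rot: [179.9, -0.0, -17.2]
contact_force: [0.1, 0.0, 0.2]
gripper_width: 0.0874
```

>>> {"name": "step_arm", "arguments": {"increments": [{"tx": 20,"ty": -32,"tz": 4,"ax": 0,"ay": 0,"az": -0.7,"claw": 1},{"tx": 20,"ty": -32,"tz": 4,"ax": 0,"ay": 0,"az": -0.7,"claw": 1},{"tx": 20,"ty": -32,"tz": 4,"ax": 0,"ay": 0,"az": -0.7,"claw": 1},{"tx": 20,"ty": -32,"tz": 4,"ax": 0,"ay": 0,"az": -0.7,"claw": 1},{"tx": 20,"ty": -32,"tz": 0,"ax": 0,"ay": 0,"az": -0.7,"claw": 1},{"tx": 20,"ty": -32,"tz": 0,"ax": 0,"ay": 0,"az": -0.7,"claw": 1},{"tx": 20,"ty": -32,"tz": 0,"ax": 0,"ay": 0,"az": -0.7,"claw": 1},{"tx": 20,"ty": -32,"tz": 0,"ax": 0,"ay": 0,"az": -0.7,"claw": 1},{"tx": 20,"ty": -32,"tz": 0,"ax": 0,"ay": 0,"az": -0.7,"claw": 1}]}}

```text
time_s: 1.1
tcp_pos: [0.3939, 0.325, 0.2408]
eef_rot: [180.0, 0.0, -23.7]
contact_force: [0.6, -0.2, 0.5]
gripper_width: 0.0877
```

>>> {"name": "step_arm", "arguments": {"increments": [{"tx": 20,"ty": -33,"tz": 0,"ax": 0,"ay": 0,"az": -0.7,"claw": 1},{"tx": 20,"ty": -33,"tz": 0,"ax": 0,"ay": 0,"az": -0.7,"claw": 1},{"tx": 20,"ty": -33,"tz": 0,"ax": 0,"ay": 0,"az": -0.7,"claw": 1},{"tx": 20,"ty": -33,"tz": 0,"ax": 0,"ay": 0,"az": -0.7,"claw": 1},{"tx": 20,"ty": -33,"tz": 0,"ax": 0,"ay": 0,"az": -0.7,"claw": 1},{"tx": 20,"ty": -33,"tz": 0,"ax": 0,"ay": 0,"az": -0.7,"claw": 1},{"tx": 20,"ty": -33,"tz": 0,"ax": 0,"ay": 0,"az": -0.7,"claw": 1},{"tx": 20,"ty": -33,"tz": 0,"ax": 0,"ay": 0,"az": -0.7,"claw": 1},{"tx": 20,"ty": -33,"tz": 0,"ax": 0,"ay": 0,"az": -0.7,"claw": 1},{"tx": 4.6,"ty": -3.7,"tz": 0,"ax": 0,"ay": 0,"az": -0.7,"claw": 1},{"tx": 0,"ty": 0,"tz": 0,"ax": 0,"ay": 0,"az": 0,"claw": 1},{"tx": 0,"ty": 0,"tz": 0,"ax": 0,"ay": 0,"az": 0,"claw": 1}]}}

```text
time_s: 2.3
tcp_pos: [0.5777, 0.0262, 0.2406]
eef_rot: [180.0, 0.0, -30.7]
contact_force: [-0.8, 0.5, 0.1]
gripper_width: 0.0872
```

```bash
python3 - <<'E'
from plant import r,optics
import cv2
s=r.get_state();print(s['time_s'],s['tcp_pos'],s['eef_rot'],s['joints'],s['contact_force'],s['gripper_width'])
c=optics.capture('scene');cv2.imwrite('pics/s1.png',cv2.resize(c['image'][80:360,120:400],None,fx=2,fy=2))
E
```

```text
2.3 [0.57769856 0.02622463 0.24058685] [ 1.79978080e+02  3.88292649e-02 -3.06571316e+01] [ 2.19567171e+01  1.08091244e+01 -1.00982670e+01 -1.87742938e-02
 -6.91336026e+01  3.73928522e+01] [-0.83704199  0.47670445  0.14678188] 0.08717615834203363
```

View pics/s1.png

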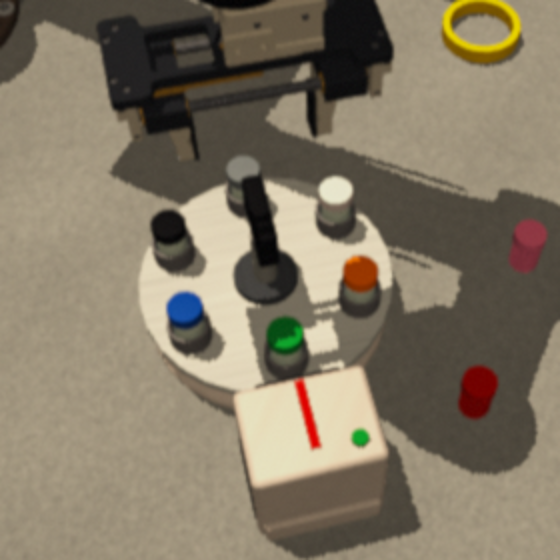

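The open fingertips are at crop (190,150) and (320,130), straddling the bar top at (255,185) and pointing along the intended closing direction. I'll descend and grip.

>>> {"name": "step_arm", "arguments": {"increments": [{"tx": 0,"ty": 0,"tz": -16,"ax": 0,"ay": 0,"az": 0,"claw": 1},{"tx": 0,"ty": 0,"tz": -16,"ax": 0,"ay": 0,"az": 0,"claw": 1},{"tx": 0,"ty": 0,"tz": -16,"ax": 0,"ay": 0,"az": 0,"claw": 1},{"tx": 0,"ty": 0,"tz": -16,"ax": 0,"ay": 0,"az": 0,"claw": 1},{"tx": 0,"ty": 0,"tz": -16,"ax": 0,"ay": 0,"az": 0,"claw": 1},{"tx": 0,"ty": 0,"tz": -16,"ax": 0,"ay": 0,"az": 0,"claw": 1},{"tx": 0,"ty": 0,"tz": 0,"ax": 0,"ay": 0,"az": 0,"claw": 1}]}}

```text
time_s: 3.05
tcp_pos: [0.5763, 0.0268, 0.1432]
eef_rot: [179.9, 0.1, -30.6]
contact_force: [0.4, 0.0, -0.7]
gripper_width: 0.0875
```

>>> {"name": "step_arm", "arguments": {"increments": [{"tx": 0,"ty": 0,"tz": 0,"ax": 0,"ay": 0,"az": 0,"claw": -1},{"tx": 0,"ty": 0,"tz": 0,"ax": 0,"ay": 0,"az": 0,"claw": -1},{"tx": 0,"ty": 0,"tz": 0,"ax": 0,"ay": 0,"az": 0,"claw": -1},{"tx": 0,"ty": 0,"tz": 0,"ax": 0,"ay": 0,"az": 0,"claw": -1},{"tx": 0,"ty": 0,"tz": 0,"ax": 0,"ay": 0,"az": 0,"claw": -1},{"tx": 0,"ty": 0,"tz": 0,"ax": 0,"ay": 0,"az": 0,"claw": -1},{"tx": 0,"ty": 0,"tz": 0,"ax": 0,"ay": 0,"az": 0,"claw": -1},{"tx": 0,"ty": 0,"tz": 0,"ax": 0,"ay": 0,"az": 0,"claw": -1},{"tx": 0,"ty": 0,"tz": 0,"ax": 0,"ay": 0,"az": 0,"claw": -1},{"tx": 0,"ty": 0,"tz": 0,"ax": 0,"ay": 0,"az": 0,"claw": -1}], "newtons": 20}}

```text
time_s: 4.05
tcp_pos: [0.5776, 0.0251, 0.1449]
eef_rot: [179.9, 0.0, -30.7]
contact_force: [-1.8, -4.0, 2.4]
gripper_width: 0.0178
```

The bar is gripped: the opening is 17.8 mm and the side force about 4 N, so it is well centred. I'll turn it clockwise smoothly.

>>> {"name": "step_arm", "arguments": {"increments": [{"tx": 0,"ty": 0,"tz": 0,"ax": 0,"ay": 0,"az": -1,"claw": -1},{"tx": 0,"ty": 0,"tz": 0,"ax": 0,"ay": 0,"az": -2,"claw": -1},{"tx": 0,"ty": 0,"tz": 0,"ax": 0,"ay": 0,"az": -3,"claw": -1},{"tx": 0,"ty": 0,"tz": 0,"ax": 0,"ay": 0,"az": -3,"claw": -1},{"tx": 0,"ty": 0,"tz": 0,"ax": 0,"ay": 0,"az": -3,"claw": -1},{"tx": 0,"ty": 0,"tz": 0,"ax": 0,"ay": 0,"az": -3,"claw": -1},{"tx": 0,"ty": 0,"tz": 0,"ax": 0,"ay": 0,"az": -3,"claw": -1},{"tx": 0,"ty": 0,"tz": 0,"ax": 0,"ay": 0,"az": -3,"claw": -1},{"tx": 0,"ty": 0,"tz": 0,"ax": 0,"ay": 0,"az": -3,"claw": -1},{"tx": 0,"ty": 0,"tz": 0,"ax": 0,"ay": 0,"az": -3,"claw": -1},{"tx": 0,"ty": 0,"tz": 0,"ax": 0,"ay": 0,"az": -2,"claw": -1},{"tx": 0,"ty": 0,"tz": 0,"ax": 0,"ay": 0,"az": -1,"claw": -1}]}}

```text
time_s: 5.25
tcp_pos: [0.5774, 0.0249, 0.1449]
eef_rot: [179.9, -0.0, -60.8]
contact_force: [-1.9, -5.8, 1.0]
gripper_width: 0.0177
```

>>> {"name": "step_arm", "arguments": {"increments": [{"tx": 0,"ty": 0,"tz": 0,"ax": 0,"ay": 0,"az": -1,"claw": -1},{"tx": 0,"ty": 0,"tz": 0,"ax": 0,"ay": 0,"az": -2,"claw": -1},{"tx": 0,"ty": 0,"tz": 0,"ax": 0,"ay": 0,"az": -3,"claw": -1},{"tx": 0,"ty": 0,"tz": 0,"ax": 0,"ay": 0,"az": -3,"claw": -1},{"tx": 0,"ty": 0,"tz": 0,"ax": 0,"ay": 0,"az": -3,"claw": -1},{"tx": 0,"ty": 0,"tz": 0,"ax": 0,"ay": 0,"az": -3,"claw": -1},{"tx": 0,"ty": 0,"tz": 0,"ax": 0,"ay": 0,"az": -3,"claw": -1},{"tx": 0,"ty": 0,"tz": 0,"ax": 0,"ay": 0,"az": -3,"claw": -1},{"tx": 0,"ty": 0,"tz": 0,"ax": 0,"ay": 0,"az": -3,"claw": -1},{"tx": 0,"ty": 0,"tz": 0,"ax": 0,"ay": 0,"az": -3,"claw": -1},{"tx": 0,"ty": 0,"tz": 0,"ax": 0,"ay": 0,"az": -2,"claw": -1},{"tx": 0,"ty": 0,"tz": 0,"ax": 0,"ay": 0,"az": -1,"claw": -1}]}}

```text
time_s: 6.45
tcp_pos: [0.5772, 0.0248, 0.1449]
eef_rot: [179.9, -0.1, -90.8]
contact_force: [-2.4, -6.3, 1.9]
gripper_width: 0.0177
```

```bash
python3 - <<'E'
from plant import r,optics
from h import *
s=r.get_state();print(s['time_s'],s['tcp_pos'],s['eef_rot'],s['moment'],s['gripper_width'])
c=optics.capture('scene');print(cap(c,*ORANGE))
cv2.imwrite('pics/s2.png',cv2.resize(c['image'][80:360,120:400],None,fx=2,fy=2))
E
```

```text
6.45 [0.57715013 0.02484062 0.14489934] [ 1.79886329e+02 -8.76108002e-02 -9.08011190e+01] [-1.9771683   1.08599135  0.1003276 ] 0.017737876240631428
(array([262.11032028, 246.70462633]), np.int32(281), array([ 0.65712119, -0.02235705,  0.101     ]))
```

View pics/s2.png

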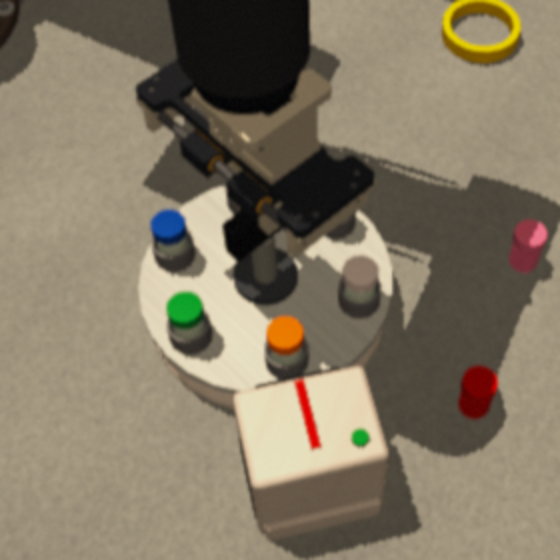

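The orange cap is now at crop (285,333), in front of the window where green was and upright. I'll release and lift away.

>>> {"name": "step_arm", "arguments": {"increments": [{"tx": 0,"ty": 0,"tz": 0,"ax": 0,"ay": 0,"az": 0,"claw": 0.3},{"tx": 0,"ty": 0,"tz": 0,"ax": 0,"ay": 0,"az": 0,"claw": 0.3},{"tx": 0,"ty": 0,"tz": 0,"ax": 0,"ay": 0,"az": 0,"claw": 0.3},{"tx": 0,"ty": 0,"tz": 0,"ax": 0,"ay": 0,"az": 0,"claw": 0.3},{"tx": 0,"ty": 0,"tz": 0,"ax": 0,"ay": 0,"az": 0,"claw": 0.3},{"tx": 0,"ty": 0,"tz": 0,"ax": 0,"ay": 0,"az": 0,"claw": 0.3},{"tx": 0,"ty": 0,"tz": 0,"ax": 0,"ay": 0,"az": 0,"claw": 0.3},{"tx": 0,"ty": 0,"tz": 0,"ax": 0,"ay": 0,"az": 0,"claw": 0.3}]}}

```text
time_s: 7.3
tcp_pos: [0.5782, 0.026, 0.145]
eef_rot: [-180.0, 0.0, -90.7]
contact_force: [-0.5, -0.2, -0.5]
gripper_width: 0.0566
```

>>> {"name": "step_arm", "arguments": {"increments": [{"tx": 0,"ty": 0,"tz": 10,"ax": 0,"ay": 0,"az": 0,"claw": 0.3},{"tx": 0,"ty": 0,"tz": 20,"ax": 0,"ay": 0,"az": 0,"claw": 0.3},{"tx": 0,"ty": 0,"tz": 20,"ax": 0,"ay": 0,"az": 0,"claw": 0.3},{"tx": 0,"ty": 0,"tz": 20,"ax": 0,"ay": 0,"az": 0,"claw": 0.3},{"tx": 0,"ty": 0,"tz": 20,"ax": 0,"ay": 0,"az": 0,"claw": 0.3},{"tx": -20,"ty": 30,"tz": 10,"ax": 0,"ay": 0,"az": 0,"claw": 0.3},{"tx": -20,"ty": 30,"tz": 0,"ax": 0,"ay": 0,"az": 0,"claw": 0.3},{"tx": -20,"ty": 30,"tz": 0,"ax": 0,"ay": 0,"az": 0,"claw": 0.3},{"tx": -20,"ty": 30,"tz": 0,"ax": 0,"ay": 0,"az": 0,"claw": 0.3},{"tx": -20,"ty": 30,"tz": 0,"ax": 0,"ay": 0,"az": 0,"claw": 0.3},{"tx": 0,"ty": 0,"tz": 0,"ax": 0,"ay": 0,"az": 0,"claw": 0.3},{"tx": 0,"ty": 0,"tz": 0,"ax": 0,"ay": 0,"az": 0,"claw": 0.3}]}}

```text
time_s: 8.5
tcp_pos: [0.4779, 0.1767, 0.2459]
eef_rot: [-179.9, 0.0, -90.5]
contact_force: [-0.0, 0.1, -0.2]
gripper_width: 0.0568
```

```bash
python3 - <<'E'
from plant import r,optics
from h import *
s=r.get_state();print(s['time_s'],s['tcp_pos'],s['contact_force'],s['gripper_width'],np.abs(s['qd']).max())
for n in('scene','top'):
    c=optics.capture(n);print(n,cap(c,*ORANGE))
    P=pts(c);k=cap(c,*ORANGE)[0].astype(int);print(P[k[1],k[0]])
    if n=='scene':cv2.imwrite('pics/s3.png',cv2.resize(c['image'][80:360,120:400],None,fx=2,fy=2))
E
```

```text
8.5 [0.47793866 0.17668281 0.24592057] [-0.01593919  0.08942044 -0.15485376] 0.05682443514997473 1.7766388954559507
scene (array([261.57307692, 246.5       ]), np.int32(260), array([ 0.65619952, -0.02272942,  0.101     ]))
[ 0.65558567 -0.02338199  0.10274479]
top (array([334.10294118, 210.5625    ]), np.int32(272), array([ 0.65379552, -0.02000012,  0.101     ]))
[ 0.65475809 -0.0198753   0.10059368]
```

View pics/s3.png

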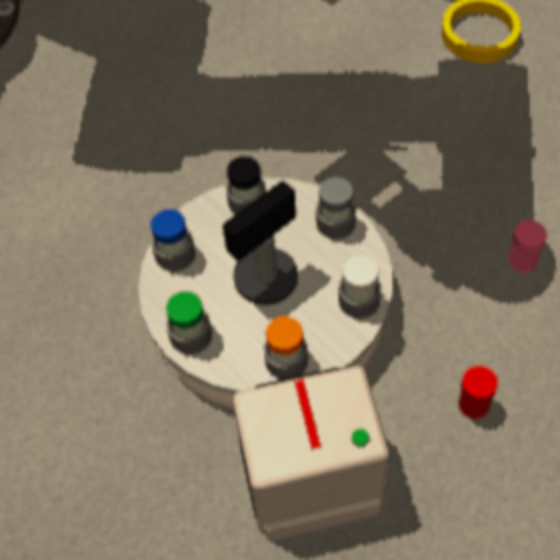

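The orange jar stands upright at (0.655, −0.021) with its top at about 0.101 m. The reading spot I worked out is (0.655, −0.020), and the arm is clear, so I'm handing in.

```bash
python3 -c "
from plant import r
print(r.close_job())"
```

```text
the job is handed in; nothing more can be done
None
```

I gripped the bar over the carousel's axis, turned the carousel 60° clockwise, let go and moved the arm clear. The job was handed in at about 8.6 s of the 29 s allowed, and no verdict was reported.

- **Orange jar:** after release, both cameras put the cap within about 3 mm of the reading spot I worked out from the images. It stands upright with its top at 101–103 mm (101 expected), so it is still in its cup.
- **Carousel:** all the jars I could see had shifted by one stop, and the orange cap moved only about 1 mm on release. I did not measure its speed, but the scene and top pictures after release agree to within about 4 mm.
- **Arm:** the contact force read about zero after it moved clear, and the largest side force I saw while turning was about 6 N.
- **Refused moves:** my first two move calls were rejected because rows must give every field. Nothing moved, and I resent them in full.

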